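# Seat the optical cell in the photometer's sprung holder

## Robot

A 6-joint arm with a two-finger parallel gripper is mounted at the origin on the work surface. World frame = base frame: x ahead of the robot, y to its left, z up, the work surface at z = 0. Lengths are in m, angles in degrees, forces in N, time in s.
With the tool pointing down it reaches from about 0.25 to 0.725 m from the base axis. Payload 9.7 kg.
Tool frame: the origin (TCP) lies midway between the tips of the shut fingers; the grasp point (between the pads) lies 19 mm behind it (ctrl.tcp_to_grasp is the distance from the TCP to the grasp point, in m); z points along the fingers, y is the direction in which the jaws open and shut (so a half turn about z gives the same grasp; the last joint's range is limited). The gripper opens to 85 mm and grips with 20 to 120 N. Pads are 22 mm wide; open, the fingers measure 114 mm over their backs; the gripper's body (76 mm by 85 mm) begins 54 mm behind the grasp point. The pads swing forward as they close: fully open they stand 13 mm farther back than shut.
Start: joints at [-73.682, 4.979, 10.078, 95.1, 0, 90], TCP at [0.155, -0.528, 0.231] pointing down, gripper open.
Joint ranges: [-179.16, 179.16], [-48.56, 103.87], [-65.8, 70.77], [-126.05, 130.52], [-82.76, 87.17], [-180, 180]. Speed limits (degrees/s): [127.2, 127.2, 147.25, 180, 180, 180].

## Interface

Orientations are given as a 3x3 rotation matrix whose columns are the frame's x, y, z axes.
In Python, from rig import ctrl, vision, finder gives the robot as it stands.
- The arm moves only by the tool carry_out, never from a script. Its argument "targets" is a list of rows, each a list of 6 numbers: the shift along the tool's x, y, z in mm, then the turn, a rotation vector about the tool's x, y, z in degrees. A call has 1 to 10 rows; each row is the pose to reach, as a shift and turn from the pose commanded when the call began, along the tool's axes at that moment; what a row does not reach only later rows make up. A row lasts 1/10 s, in which the tool goes at most 50 mm and 8.59 degrees, less where a joint would pass 70% of its speed; a pose out of reach is approached as far as the arm can. A call with a gripper value outside its range is refused whole. "hand" is the opening, from -1 (shut) to 1 (fully open), set as the call begins (left out, the last holds). The fingers move at their own pace and stop on an object; "squeeze" is the grip in N (left out, the last holds). Time passes only in rows, so rows that repeat a pose let the fingers close. It gives the time, the measured TCP pose, the force and the opening at its end, in the units of the state.
- ctrl.sense(): the state, without advancing time (a new reading comes with each control period).
- vision.camera(name): name is "scene" or "top" or "wrist"; returns a dict with "img" (400x640x3 uint8, red, green, blue), "depth" (400x640 float32, m along the optical axis (not along the pixel's ray), 0 where there is no reading), "fx", "fy", "cx", "cy" (pixels), "R" (3x3) and "t" (3): a world point X has camera coordinates R X + t. Camera axes: x right, y down, z forward; pixel columns grow to the right and rows downward; lengths in m; the calibration is good to about 2 mm. A picture is of the moment at which its call begins.
- ctrl.sign_off(): hands the job in, once; it reports no verdict.
Trained networks look in a picture, given as the dict that the camera call returned (one of the last four; its "shot" number tells which), for a name from the list of things; names that differ only in an ending like _2 or _b are one class to them, and where a whole thing is asked for, a point or a joint stands for the part that bears it (a point fixed in the world has none). Each returns a list of dicts, best first, with "score" (0 to 1); they miss things now and then, are a little off and sometimes report something else, mostly with a low value. They report only what shows in the picture. A call takes as long as a camera call. They do not tell look-alikes from the thing itself.
- finder.trace(thing, picture): "region" (400x640 bool, what is visible of it).
- finder.mark_of(thing, picture): "position" ([x, y, z] in m, in the coordinates of the camera as it stood for that picture, good to about 4 mm: a listed point, or the origin of a listed thing).
The state is a dict: "time": time; "joint_positions": joint angles; "qd": joint speeds; "tau": joint torques, N m; "position": TCP position; "orientation": TCP orientation; "wrist_force": force on the tool from outside, world axes, zero at the start; "moment": the same for the moment, N m; "grip_width": finger opening in m.
Only numpy, scipy, OpenCV 4.12 (cv2) and the standard library are available. Lean on these libraries where they do the work, as an engineer would, in place of code of your own. Each camera call takes 0.05 s, during which the arm holds its last target. There are 200 camera calls.

## Task

Put the capped optical cell into the photometer's cell holder, clear faces towards the lamp and the detector so that the light passes through them: press the holder's sprung jaw back with the cell, lower the cell down to the holder's floor, and let go so that the jaw clamps it upright and flush against the fixed stop block. Work gently - the cell is glass, so never press it hard into the holder or run the jaw against its end stop - and do not lean the gripper on the instrument or shift the other things on the desk.

Things in the scene. Friction and masses are not known exactly. Their poses are not given: they have to be found in the camera images.
- cell: Optical cell standing on the desk: square glass block 28 x 28 mm, 76 mm tall, about 0.15 kg. Origin: centre of its underside, z up. Its faces at +x and -x are frosted white and ribbed: grip these, pads 50 to 65 mm above the underside, so the fingers stay clear of the holder. Its faces at +y and -y are the smooth clear ones; either may face the lamp.
- cap (a point): Middle of the top of the cell's flat black stopper, 76 mm above the cell's underside; axes as the cell's. On it stands a straight ridge 28 mm long, 6 mm wide, 8 mm high, running along the cell's x, from one ribbed face to the other.
- photometer: Photometer, fixed to the desk: white base 150 mm (x) by 230 mm (y), 36 mm high, with grey lamp and detector housings at its +y and -y ends (80 mm along x, 43 to 113 mm from the middle along y, tops 100 mm above the desk). The cell holder lies in the 86 mm between them. Origin: centre of the underside.
- bay (a point): Nominal middle of the cell's seat, on the holder's floor 40 mm above the desk; x: clamping direction, y: light path, z up. The holder, an aluminium block, sits on a cross slide clamped anywhere up to 9 mm either way from this point along x. That offset is NOT in this reading: feel for it (or see it). The holder's floor is flat and, between stop block and jaw, just takes the cell.
- light (a point): Point on the thin light beam, 28 mm above bay; axes the same. About the holder's true middle: at +x a fixed stop block, 40 mm long in y, 12 mm above the floor, face at x = +14 mm, back at +32; at -x the steel jaw, 24 mm wide, 26 mm above the floor, face at x = -9 mm when free; at the y sides two low cheeks, 10 mm above the floor, inner faces at y = +-17.5 mm.
- jaw (a joint): Opening of the sprung jaw (m): 0 free (23 mm gap, too narrow for the cell), growing as it is pushed to -x; 0.005 with the cell clamped; hard end at 0.009. Spring: 4 N at first plus 0.6 N per mm (rubbing adds a few N). Flat-topped: it opens only if pushed sideways, as by the cell with its underside 12 to 26 mm above the floor, till it clears the stop block and can go down.
- marble_weight: Bystander: green marble block 60 x 45 x 40 mm, origin centre of underside.
- cassette: Bystander: flat lime tissue cassette 40 x 28 x 10 mm, origin centre of underside.
- jar: Bystander: squat opal glass ointment jar, 68 mm wide, 45 mm high, origin centre of underside.
- stain_bottle: Bystander: brown capped bottle 56 mm wide, 110 mm high, origin centre of underside.
Things that resemble listed ones, but are neither listed nor needed, are in the scene too. What is meant by the cell is not red, and is the smaller of those in its own colour.

How it is judged (in metres and radians):
On the way:
1. the cell has been pressed against the jaw from the side, above the floor, opening it past the cell's width (value of joint jaw above 0.005 m and z of cell in the frame of bay above 0.006 m and contact force between cell and photometer above 3 N), for 0.1 s.
At the end, for the whole second after the job is handed in: The cell stands upright (within 0.06 rad) on the holder's floor (within 2.5 mm), clear faces square to the light path (within 0.06 rad), within 4.5 mm of the middle along the light path, clamped flush between the jaw and the stop block (jaw opening 3.8 to 6.2 mm), at rest (z of cell in the frame of bay between -0.0025 and 0.0025 m and y of cell in the frame of bay between -0.0045 and 0.0045 m and x of cell in the frame of bay between -0.0115 and 0.0115 m and value of joint jaw between 0.0038 and 0.0062 m and angle between the y axis of cell and the y axis of bay, either way round below 0.06 rad and angle between cell's own z axis and vertical below 0.06 rad and linear speed of cell below 0.01 m/s); the robot touches nothing.
It fails at once if the cell pressed into the photometer or holder with more than 35 N (contact force between cell and photometer above 35 N).
It fails at once if the jaw run against its end stop (value of joint jaw above 0.0088 m).
It fails at once if the gripper leaned on the photometer with more than 10 N (contact force between any of the fingers, the arm and photometer above 10 N).
It fails at once if a bystander shifted by more than 15 mm (distance of any of marble_weight, cassette, jar, stain_bottle from where it was at the start of the episode above 0.015 m).
It also fails if it takes over 64 s, if anything falls off the work surface, if the arm or the gripper's body presses on something with over 40 N, if the wrist force passes 120 N, or if a joint passes its speed limit or range.

## Working session

There is one attempt and no reset: what is moved stays moved. The work goes in short steps, Python scripts to look and compute and a tool call to move; the robot and the scene stay as the last step left them, time stands still between calls to the robot, and variables do not carry over. Pictures are saved under pics/ and viewed, about 8 in all and at most 12, crops included, and the job is handed in when it is done.

Besides the shell and the picture viewer there is one more tool, called after ">>>" by a JSON object that holds its "api" and its "payload". carry_out: Moves the arm, as the interface text tells. Its arguments: {"type":"object","properties":{"targets":{"type":"array"},"hand":{"type":"number"},"squeeze":{"type":"number"}},"required":["targets"]}

```bash
mkdir -p pics && cat > h.py <<'E'
import numpy as np, cv2
from rig import ctrl, vision, finder
def save(p,n,crop=None,s=1):
    im=p["img"]
    if crop: im=im[crop[1]:crop[3],crop[0]:crop[2]]
    im=cv2.resize(im,None,fx=s,fy=s,interpolation=cv2.INTER_CUBIC)
    cv2.imwrite(f"pics/{n}.png",im[:,:,::-1])
def w(p,c): return np.array(p["R"]).T@(np.array(c)-np.array(p["t"]))
def px(p,u,v,d=None):
    d=p["depth"][v,u] if d is None else d
    return w(p,[(u-p["cx"])/p["fx"]*d,(v-p["cy"])/p["fy"]*d,d])
def proj(p,X):
    c=np.array(p["R"])@np.array(X)+np.array(p["t"]); return c[0]/c[2]*p["fx"]+p["cx"],c[1]/c[2]*p["fy"]+p["cy"]
E
python3 - <<'E'
from h import *
ims=[]
for n in("scene","top"):
    p=vision.camera(n); ims.append(p["img"])
    for t in("cell","cap","photometer","bay","jar","stain_bottle","marble_weight","cassette"):
        for r in finder.mark_of(t,p)[:4]:
            X=w(p,r["position"]); print(n,t,round(r["score"],2),X.round(3),np.round(proj(p,X)))
for i,n in enumerate(("scene","top")): save(dict(img=ims[i]),n,s=1.25)
s=ctrl.sense(); print(s)
E
```

```text
scene cell 0.76 [ 0.466 -0.134 -0.003] [245. 216.]
scene cell 0.71 [0.529 0.125 0.035] [335. 190.]
scene cell 0.58 [ 0.454 -0.207 -0.001] [219. 222.]
scene cell 0.22 [ 0.465 -0.139  0.075] [238. 201.]
scene cap 0.92 [ 0.453 -0.208  0.099] [210. 203.]
scene cap 0.78 [ 0.463 -0.134  0.075] [240. 200.]
scene cap 0.75 [ 0.359 -0.156  0.097] [218. 171.]
scene photometer 0.76 [0.528 0.122 0.001] [333. 197.]
scene bay 0.88 [0.526 0.127 0.039] [335. 188.]
scene jar 0.58 [ 0.404  0.363 -0.001] [379. 142.]
scene stain_bottle 0.75 [ 0.737 -0.104 -0.002] [296. 292.]
scene marble_weight 0.56 [ 0.645 -0.146  0.002] [266. 268.]
scene cassette 0.69 [ 0.647 -0.144  0.004] [266. 269.]
scene cassette 0.49 [ 0.495 -0.275 -0.001] [201. 244.]
top cell 0.8 [ 0.465 -0.135 -0.002] [410. 248.]
top cell 0.69 [ 0.354 -0.157 -0.003] [421. 298.]
top cap 0.72 [ 0.358 -0.151  0.097] [428. 300.]
top cap 0.61 [ 0.467 -0.132  0.075] [414. 247.]
top cap 0.57 [ 0.452 -0.207  0.1  ] [454. 253.]
top photometer 0.98 [0.531 0.128 0.003] [295. 221.]
top bay 0.75 [0.532 0.129 0.041] [292. 219.]
top jar 0.72 [0.404 0.362 0.001
[... 270 characters left out ...]
1,  9.51016894e+01,
        1.64957987e-04,  9.00002441e+01]), 'qd': array([ 0.05602602, -0.12346156,  0.06638787,  0.0506445 ,  0.04151419,
       -0.01245695]), 'tau': array([ 5.22840201e-04, -5.20105648e+01,  4.64847493e+01,  1.82902120e-03,
        3.67059113e-05,  2.40869537e-05]), 'position': array([ 0.15453597, -0.52782366,  0.23127776]), 'orientation': array([[ 9.59714022e-01,  2.80978640e-01, -1.21437124e-05],
       [ 2.80978641e-01, -9.59714020e-01,  5.17239498e-05],
       [ 2.87883401e-06, -5.30523237e-05, -9.99999999e-01]]), 'wrist_force': array([ 0.53789979, -0.4010021 , -0.15220721]), 'moment': array([-0.00577607,  0.01525352, -0.04135508]), 'grip_width': 0.08510923283626709}
```

```bash
python3 - <<'E'
import cv2,numpy as np
a=cv2.imread('pics/scene.png');b=cv2.imread('pics/top.png')
a=cv2.resize(a[180:320,230:480],None,fx=3.2,fy=3.2,interpolation=2)[:, :800]
b2=b[120:480,200:640]
c1=cv2.resize(b[270:400,330:600],None,fx=2.9,fy=2.9,interpolation=2)
cv2.imwrite('pics/c.png',np.vstack([cv2.resize(a,(533,300)),cv2.resize(c1,(533,257))]))
cv2.imwrite('pics/d.png',b)
E
```

```text
(no output)
```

View pics/c.png

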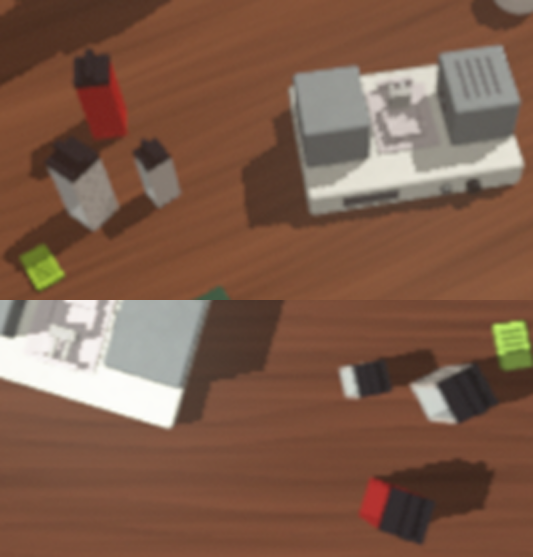

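View pics/d.png

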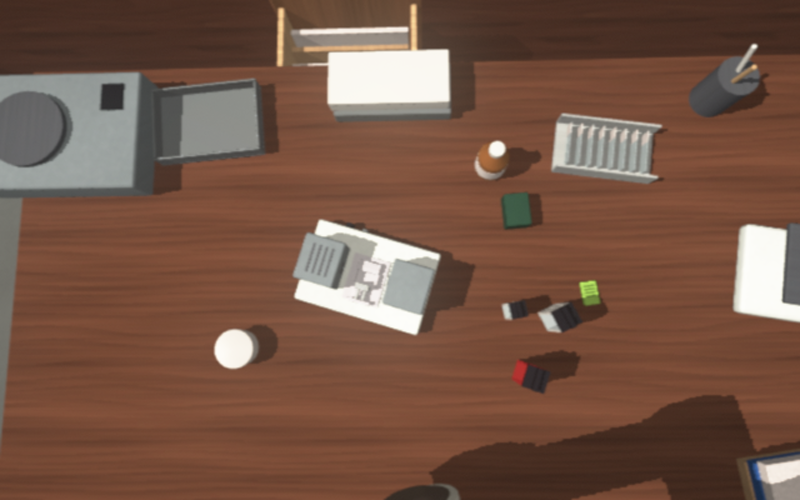

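Candidates for the cell, in top-camera pixels: small white (411,247), large white (454,253), red (428,300). The small white one fits: it isn't red, its top is at 75 mm, and it is the smaller of the two white ones. I'll move above it and check it in a wrist close-up.

>>> {"api": "carry_out", "payload": {"targets": [[408,-291,-29,0,0,-74],[408,-291,-29,0,0,-74],[408,-291,-29,0,0,-74],[408,-291,-29,0,0,-74],[408,-291,-29,0,0,-74],[408,-291,-29,0,0,-74],[408,-291,-29,0,0,-74],[408,-291,-29,0,0,-74],[408,-291,-29,0,0,-74],[408,-291,-29,0,0,-74]]}}

```text
time: 1.9
position: [0.464, -0.1335, 0.2606]
orientation: [[-0.009, 1.0, 0.001], [1.0, 0.009, -0.0], [-0.0, 0.001, -1.0]]
wrist_force: [1.5, -1.0, 0.5]
grip_width: 0.0856
```

>>> {"api": "carry_out", "payload": {"targets": [[0,0,0,0,0,0],[0,0,0,0,0,0],[0,0,0,0,0,0]]}}

```text
time: 2.2
position: [0.4627, -0.136, 0.2602]
orientation: [[-0.005, 1.0, -0.0], [1.0, 0.005, -0.0], [-0.0, -0.0, -1.0]]
wrist_force: [0.7, -0.5, 0.1]
grip_width: 0.0851
```

```bash
python3 - <<'E'
from h import *
s=ctrl.sense(); print(s["time"],s["position"],s["orientation"].round(3).tolist(),s["joint_positions"].round(1))
p=vision.camera("wrist"); save(p,"w1",s=1.2)
np.savez("w1",**{k:p[k] for k in("img","depth","fx","fy","cx","cy","R","t")})
print("cam",w(p,[0,0,0]),p["R"].round(2).tolist())
E
```

```text
2.2 [ 0.46273511 -0.13596904  0.26016161] [[-0.005, 1.0, -0.0], [1.0, 0.005, -0.0], [-0.0, -0.0, -1.0]] [-16.4  -3.5   4.7  98.3  -0.   73.3]
cam [ 0.46280757 -0.05855226  0.40344595] [[1.0, 0.0, -0.0], [0.0, -0.95, 0.3], [0.0, -0.3, -0.95]]
```

View pics/w1.png

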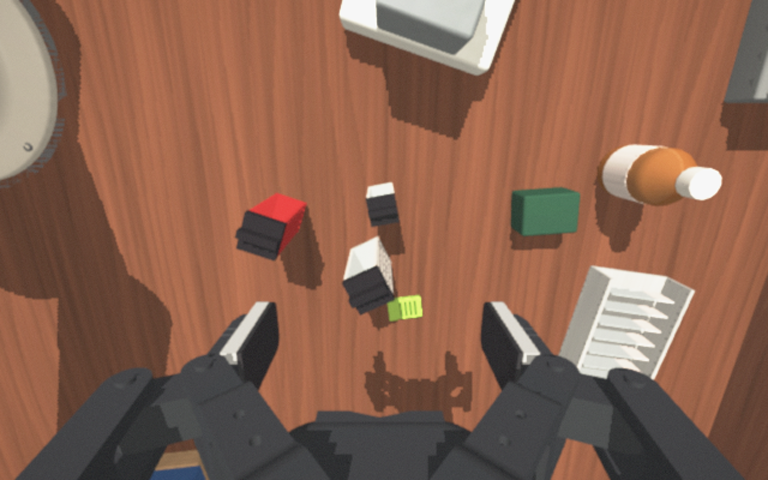

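```bash
python3 - <<'E'
from h import *
p=dict(np.load("w1.npz"))
v,u=np.mgrid[0:400,0:640]; d=p["depth"]
P=((np.stack([(u-p["cx"])/p["fx"]*d,(v-p["cy"])/p["fy"]*d,d],-1))-p["t"])@p["R"]
m=(d>0)&(abs(P[...,0]-.465)<.035)&(abs(P[...,1]+.134)<.035)
for lo,hi in((.070,.0785),(.081,.09)):
    Q=P[m&(P[...,2]>lo)&(P[...,2]<hi)]
    r=cv2.minAreaRect((Q[:,:2]*1000).astype(np.float32)); print(len(Q),Q.mean(0).round(4) if len(Q) else"",r, np.median(Q[:,2]) if len(Q) else "")
save(p,"w1c",(285,140,365,200),8)
E
```

```text
450 [ 0.4658 -0.1315  0.0766] ((466.03619384765625, -132.9834747314453), (27.931184768676758, 28.680564880371094), 11.174532890319824) 0.07678403921566845
148 [ 0.4661 -0.1325  0.0846] ((466.0149230957031, -132.7986602783203), (27.778213500976562, 6.176061630249023), 11.711625099182129) 0.08478782882437962
```

View pics/w1c.png

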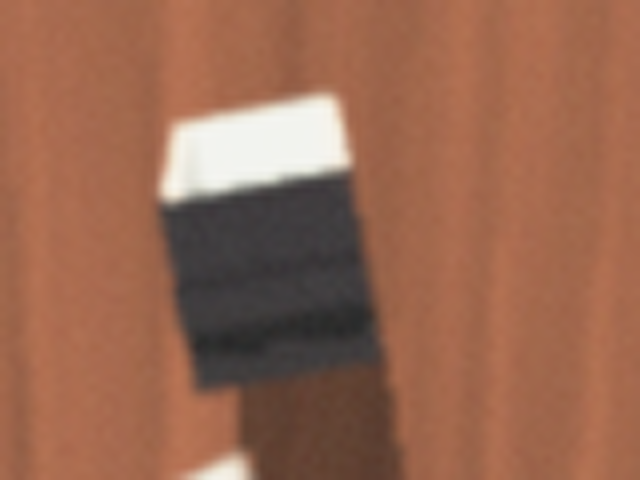

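The crop shows a small white cell with a black cap at about (390,170)/1.2 in the wrist picture. Depth gives a 28×28 mm top at z≈0.077 with the ridge at +11.5°, so this is the cell. Before grasping I'll look at the holder from above.

>>> {"api": "carry_out", "payload": {"targets": [[293,67,0,0,0,0],[293,67,0,0,0,0],[293,67,0,0,0,0],[293,67,0,0,0,0],[293,67,0,0,0,0],[293,67,0,0,0,0],[293,67,0,0,0,0],[293,67,0,0,0,0],[293,67,0,0,0,0],[293,67,0,0,0,0]]}}

```text
time: 3.25
position: [0.5285, 0.1562, 0.2606]
orientation: [[-0.003, 1.0, 0.001], [1.0, 0.003, 0.0], [0.0, 0.001, -1.0]]
wrist_force: [-0.8, 0.4, -0.1]
grip_width: 0.0852
```

```bash
python3 - <<'E'
from h import *
s=ctrl.sense(); print(s["time"],s["position"])
p=vision.camera("wrist"); save(p,"w2",s=1.2)
np.savez("w2",**{k:p[k] for k in("img","depth","fx","fy","cx","cy","R","t")})
for t in("photometer","bay","light"):
    for r in finder.mark_of(t,p)[:2]: print(t,round(r["score"],2),w(p,r["position"]).round(4))
v,u=np.mgrid[0:400,0:640]; d=p["depth"]
P=((np.stack([(u-p["cx"])/p["fx"]*d,(v-p["cy"])/p["fy"]*d,d],-1))-p["t"])@p["R"]
near=(d>0)&(np.hypot(P[...,0]-.53,P[...,1]-.127)<.16)
for n,lo,hi in(("base",.030,.0375),("base+",.030,.115),("tops",.095,.105)):
    Q=P[near&(P[...,2]>lo)&(P[...,2]<hi)]
    print(n,len(Q),cv2.minAreaRect((Q[:,:2]*1000).astype(np.float32)))
h,e=np.histogram(P[near&(P[...,2]>.03)&(P[...,2]<.105)][:,2],bins=np.arange(.03,.107,.002))
print(list(zip((e[:-1]*1000).round(),h)))
E
```

```text
3.25 [0.52854298 0.15616309 0.26061132]
photometer 0.95 [0.5286 0.1222 0.0022]
bay 0.58 [0.5291 0.1286 0.0419]
light 0.64 [0.5278 0.126  0.0673]
light 0.51 [0.528  0.1273 0.0401]
base 6374 ((529.717529296875, 126.55693054199219), (229.28189086914062, 150.51473999023438), 72.61345672607422)
base+ 20763 ((529.717529296875, 126.55693054199219), (229.28189086914062, 150.51473999023438), 72.61345672607422)
tops 8746 ((529.5338134765625, 126.83911895751953), (225.0940399169922, 80.14586639404297), 72.59382629394531)
[(np.float64(30.0), np.int64(6)), (np.float64(32.0), np.int64(87)), (np.float64(34.0), np.int64(1253)), (np.float64(36.0), np.int64(5970)), (np.float64(38.0), np.int64(725)), (np.float64(40.0), np.int64(1660)), (np.float64(42.0), np.int64(182)), (np.float64(44.0), np.int64(69)), (np.float64(46.0), np.int64(55)), (np.float64(48.0), np.int64(89)), (np.float64(50.0), np.int64(255)), (np.float64(52.0), np.int64(483)), (np.float64(54.0), np.int64(177)), (np.float64(56.0), np.int64(34)), (np.float64(58.0), np.int64(35)), (np.float64(60.0), np.int64(46)), (np.float64(62.0), np.int64(31)), (np.float64(64.0), np.int64(69)), (np.float64(66.0), np.int64(158)), (np.float64(68.0), np.int64(51)), (np.float64(70.0), np.int64(38)), (np.float64(72.0), np.int64(42)), (np.float64(74.0), np.int64(44)), (np.float64(76.0), np.int64(56)), (np.float64(78.0), np.int64(58)), (np.float64(80.0), np.int64(44)), (np.float64(82.0), np.int64(48)), (np.float64(84.0), np.int64(44)), (np.float64(86.0), np.int64(46)), (np.float64(88.0), np.int64(38)), (np.float64(90.0), np.int64(52)), (np.float64(92.0), np.int64(46)), (np.float64(94.0), np.int64(58)), (np.float64(96.0), np.int64(203)), (np.float64(98.0), np.int64(1411)), (np.float64(100.0), np.int64(6562)), (np.float64(102.0), np.int64(537)), (np.float64(104.0), np.int64(1))]
```

View pics/w2.png

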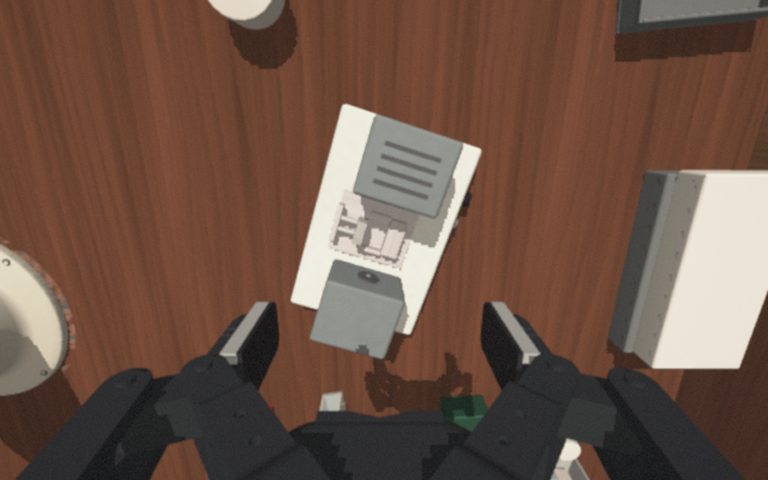

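```bash
python3 - <<'E'
from h import *
p=dict(np.load("w2.npz"))
v,u=np.mgrid[0:400,0:640]; d=p["depth"]
P=((np.stack([(u-p["cx"])/p["fx"]*d,(v-p["cy"])/p["fy"]*d,d],-1))-p["t"])@p["R"]
a=np.radians(-17.4); ex=np.array([np.cos(a),np.sin(a)]); ey=np.array([-ex[1],ex[0]])
q=P[...,:2]-np.array([.5296,.1267]); X=q@ex*1000; Y=q@ey*1000; Z=P[...,2]*1000
m=(d>0)&(abs(Y)<41)&(abs(X)<55)&(Z>38)
pc=lambda a:np.percentile(a,[1,5,50,95,99]).round(1)
for n,lo,hi in(("jaw",63.5,69),("stop",50,54.5),("cheek",48,53.5)):
    k=m&(Z>lo)&(Z<hi); print(n,k.sum(),"X",pc(X[k]),"Y",pc(Y[k]))
# height map image, 0.5mm/px
g=np.zeros((84,110,3),np.uint8)
for x,y,z,c in zip(X[m],Y[m],Z[m],p["img"][m]): g[int(41-y),int(x+55)]=[min(255,int((z-36)*8)),0,0] if z<75 else [0,0,255]
for yy in range(-20,21,4):
    r=[]
    for xx in range(-46,47,3):
        k=m&(abs(X-xx)<1.5)&(abs(Y-yy)<2); r.append("%3d"%np.median(Z[k]) if k.sum() else " --")
    print("%4d"%yy," ".join(r))
save(p,"w2c",(260,145,350,225),8)
E
```

```text
jaw 176 X [-26.7 -26.3 -21.3   1.3   7.8] Y [-40.9 -40.5  -0.6  11.1  11.7]
stop 719 X [-50.  -46.1   8.8  22.4  23.6] Y [-21.1 -19.2   1.4  19.5  20.7]
cheek 637 X [-44.9 -41.5   7.9  22.2  23.6] Y [-21.2 -19.8   2.   19.9  21.2]
 -20  54  40  40  41  40  40  41  40  41  41  49  50  50  50  50  50  50  51  52  52  51  52  52  53  40  40  40  41  --  38  --
 -16  54  41  41  41  40  40  40  --  --  --  43  42  41  42  40  42  42  44  52  52  52  52  52  53  40  40  41  41  --  38  --
 -12  54  41  41  41  41  41  40  65  67  65  40  41  41  41  41  40  41  40  52  52  53  53  53  52  40  40  40  39  --  38  --
  -8  54  51  52  51  52  52  52  66  67  66  41  41  40  40  40  40  41  43  53  53  52  52  52  51  40  41  40  --  --  --  --
  -4  54  50  45  46  51  41  49  67  66  66  64  40  40  40  40  41  40  41  52  53  53  53  53  53  40  40  41  40  --  --  38
   0  54  40  40  41  40  40  41  66  66  66  40  40  40  40  40  41  40  41  52  52  52  52  52  53  41  40  41  40  38  --  --
   4 288  52  52  52  52  52  52  66  67  66  41  40  40  41  40  41  40  41  52  52  52  52  52  53  39  40  41  41  --  --  38
   8 286  49  46  45  50  46  50  66  67  66  41  40  41  40  40  40  40  40  52  52  53  53  52  52  40  41  40  39  38  --  38
  12  56  41  40  40  41  40  41  56  54  52  41  40  40  41  41  41  40  41  53  52  52  52  52  52  40  41  40  39  38  --  --
  16 341 340  40  41  41  41  41  40  40  41  41  45  50  42  46  50  40  50  52  52  53  52  53  53  40  40  40  40  --  --  38
  20 341  41  40  41  41  40  40  40  40  40  44  50  50  50  50  48  49  49  44  47  46  46  43  46  40  40  40  40  --  --  --
```

View pics/w2c.png

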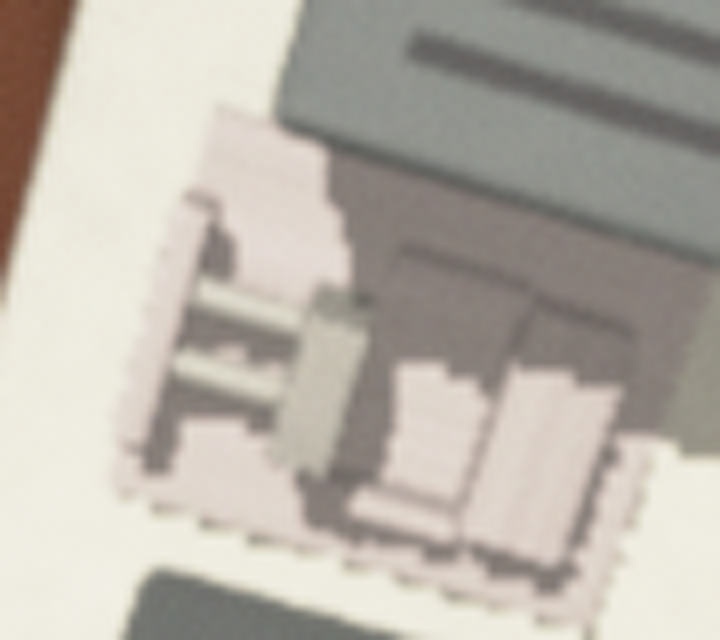

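The holder shows clearly: the jaw is at photometer −X (X≈−27…−18) and the stop block at X≈6…23.7. That makes the slide offset about −8.2 mm and the bay yaw about −17.4°. Now I'll fetch the cell.

>>> {"api": "carry_out", "payload": {"targets": [[-288.8,-63.4,0,0,0,-11.2],[-288.8,-63.4,0,0,0,-11.2],[-288.8,-63.4,0,0,0,-11.2],[-288.8,-63.4,0,0,0,-11.2],[-288.8,-63.4,0,0,0,-11.2],[-288.8,-63.4,0,0,0,-11.2],[-288.8,-63.4,110,0,0,-11.2],[-288.8,-63.4,110,0,0,-11.2],[-288.8,-63.4,110,0,0,-11.2],[-288.8,-63.4,110,0,0,-11.2]]}}

```text
time: 4.45
position: [0.4658, -0.1311, 0.1496]
orientation: [[-0.199, 0.98, -0.002], [0.98, 0.199, 0.001], [0.001, -0.002, -1.0]]
wrist_force: [0.5, 0.2, 0.5]
grip_width: 0.0852
```

>>> {"api": "carry_out", "payload": {"targets": [[0,0,0,0,0,0],[0,0,0,0,0,0],[0,0,0,0,0,0],[0,0,0,0,0,0]]}}

```text
time: 4.85
position: [0.4673, -0.1312, 0.1514]
orientation: [[-0.2, 0.98, 0.002], [0.98, 0.2, -0.0], [-0.001, 0.002, -1.0]]
wrist_force: [1.2, 1.1, -0.0]
grip_width: 0.0855
```

```bash
python3 - <<'E'
from h import *
s=ctrl.sense(); print(s["time"],s["position"],s["orientation"].round(4).tolist())
p=vision.camera("wrist"); save(p,"w3",s=1)
v,u=np.mgrid[0:400,0:640]; d=p["depth"]
P=((np.stack([(u-p["cx"])/p["fx"]*d,(v-p["cy"])/p["fy"]*d,d],-1))-p["t"])@p["R"]
m=(d>0)&(abs(P[...,0]-.465)<.03)&(abs(P[...,1]+.134)<.03)
for lo,hi in((.070,.0785),(.081,.09)):
    Q=P[m&(P[...,2]>lo)&(P[...,2]<hi)]
    if len(Q): print(len(Q),cv2.minAreaRect((Q[:,:2]*1000).astype(np.float32)))
E
```

```text
4.85 [ 0.46731831 -0.13123606  0.15135182] [[-0.2001, 0.9798, 0.0017], [0.9798, 0.2001, -0.0005], [-0.0008, 0.0016, -1.0]]
896 ((466.0125427246094, -132.5123748779297), (27.956771850585938, 28.66874885559082), 11.391796112060547)
324 ((466.0392150878906, -132.6739501953125), (27.064573287963867, 6.857771873474121), 10.64975357055664)
```

>>> {"api": "carry_out", "payload": {"targets": [[-1,-1.5,30,0,0,0],[-1,-1.5,60,0,0,0],[-1,-1.5,85,0,0,0],[-1,-1.5,105,0,0,0],[-1,-1.5,113,0,0,0],[-1,-1.5,113,0,0,0],[-1,-1.5,113,0,0,0],[-1,-1.5,113,0,0,0]]}}

```text
time: 5.7
position: [0.4662, -0.1328, 0.0385]
orientation: [[-0.2, 0.98, 0.002], [0.98, 0.2, -0.001], [-0.001, 0.002, -1.0]]
wrist_force: [-0.1, -0.1, 0.5]
grip_width: 0.0851
```

>>> {"api": "carry_out", "payload": {"targets": [[0,0,0,0,0,0],[0,0,0,0,0,0],[0,0,0,0,0,0],[0,0,0,0,0,0],[0,0,0,0,0,0],[0,0,0,0,0,0],[0,0,0,0,0,0],[0,0,0,0,0,0]], "hand": -1, "squeeze": 50}}

```text
time: 6.5
position: [0.4655, -0.1326, 0.0374]
orientation: [[-0.2, 0.98, 0.0], [0.98, 0.2, -0.0], [-0.0, 0.0, -1.0]]
wrist_force: [0.2, 0.7, 5.0]
grip_width: 0.0276
```

```bash
python3 - <<'E'
from h import *
s=ctrl.sense(); print(s["time"],s["position"],s["grip_width"],s["wrist_force"])
p=vision.camera("wrist"); save(p,"w4",s=1)
E
```

```text
6.5 [ 0.4655469  -0.13259109  0.03740573] 0.02761106859649282 [0.18098022 0.67137407 5.04732651]
```

View pics/w4.png

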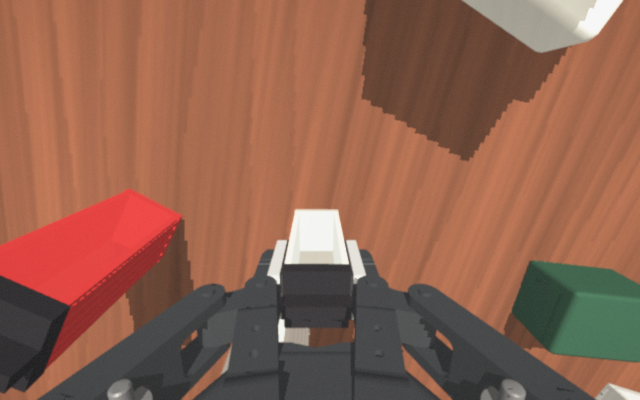

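The pads hold the ribbed faces with the cap centred between them (grip width 27.6 mm). Next I'll lift and carry the cell over the holder.

>>> {"api": "carry_out", "payload": {"targets": [[0,0,-20,0,0,0],[0,0,-60,0,0,0],[0,0,-100,0,0,0],[0,0,-140,0,0,0],[34,16,-140,0,0,6],[69,32,-140,0,0,12],[104,49,-140,0,0,18],[139,65,-140,0,0,24],[173,81,-140,0,0,28.9],[208,97,-140,0,0,28.9]]}}

```text
time: 7.55
position: [0.5189, 0.0922, 0.1766]
orientation: [[0.302, 0.953, -0.001], [0.953, -0.302, -0.0], [-0.0, -0.001, -1.0]]
wrist_force: [0.4, -0.2, -1.3]
grip_width: 0.0277
```

```bash
python3 - <<'E'
from h import *
s=ctrl.sense(); R=s["orientation"]; D=np.array([.5285,.1271,.178])-s["position"]
print(s["time"],s["position"],R.round(4).tolist(),s["grip_width"],s["wrist_force"], (R.T@D*1000).round(1))
E
```

```text
7.55 [0.51886645 0.09217556 0.17655924] [[0.3016, 0.9534, -0.0009], [0.9534, -0.3016, -0.0001], [-0.0004, -0.0008, -1.0]] 0.027656117807868467 [ 0.41775582 -0.23325581 -1.33241319] [36.2 -1.3 -1.5]
```

>>> {"api": "carry_out", "payload": {"targets": [[18,-1,0,0,0,0],[36,-1,0,0,0,0],[36,-1,0,0,0,0],[36,-1,0,0,0,0],[36,-1,0,0,0,0],[36,-1,0,0,0,0]]}}

```text
time: 8.15
position: [0.5287, 0.1244, 0.1773]
orientation: [[0.3, 0.954, 0.0], [0.954, -0.3, -0.0], [-0.0, 0.0, -1.0]]
wrist_force: [0.4, 0.6, -1.9]
grip_width: 0.0275
```

```bash
cat >> h.py <<'E'
def bay(s):  # TCP in photometer frame, mm
    a=np.radians(-17.4); ex=np.array([np.cos(a),np.sin(a)]); q=(s["position"][:2]-[.5296,.1267])*1000
    R=s["orientation"]; return np.round([q@ex,q@[-ex[1],ex[0]],s["position"][2]*1000,np.degrees(np.arctan2(R[1,1],R[0,1]))+17.4],2)
def cloud(p):
    v,u=np.mgrid[0:400,0:640]; d=p["depth"]
    P=((np.stack([(u-p["cx"])/p["fx"]*d,(v-p["cy"])/p["fy"]*d,d],-1))-p["t"])@p["R"]
    a=np.radians(-17.4); ex=np.array([np.cos(a),np.sin(a)]); q=(P[...,:2]-[.5296,.1267])*1000
    return q@ex,q@np.array([-ex[1],ex[0]]),P[...,2]*1000,d>0
E
python3 - <<'E'
from h import *
b=[]
s=ctrl.sense(); F=[s["wrist_force"]]; b.append(bay(s))
p=vision.camera("wrist"); save(p,"w5",(200,60,440,320),2)
for i in range(3): q=vision.camera("top"); s=ctrl.sense(); b.append(bay(s)); F.append(s["wrist_force"])
print(s["time"],np.array(b),np.array(F).round(2).tolist())
X,Y,Z,ok=cloud(p)
m=ok&(abs(X)<60)&(abs(Y)<41)
for n,lo,hi in(("jaw",63.5,69),("stop",50.5,54.5),):
    k=m&(Z>lo)&(Z<hi); print(n,k.sum(),np.percentile(X[k],[2,50,98]).round(1),np.percentile(Y[k],[2,50,98]).round(1))
for lo,hi in((209,215),(217,226)):
    k=m&(Z>lo)&(Z<hi)
    if k.sum(): print("cap",k.sum(),np.median(Z[k]),cv2.minAreaRect(np.stack([X[k],Y[k]],1).astype(np.float32)))
for yy in range(-20,21,5):
    r=[]
    for xx in range(-40,41,3):
        k=m&(abs(X-xx)<1.5)&(abs(Y-yy)<2)&(Z<140); r.append("%3d"%np.median(Z[k]) if k.sum() else " --")
    print("%4d"%yy," ".join(r))
E
```

```text
8.35 [[-1.9000e-01 -2.4300e+00  1.7729e+02 -5.0000e-02]
 [-2.0000e-01 -2.2200e+00  1.7734e+02 -4.0000e-02]
 [-2.4000e-01 -2.1400e+00  1.7732e+02 -3.0000e-02]
 [-2.7000e-01 -2.0300e+00  1.7731e+02 -2.0000e-02]] [[0.41, 0.62, -1.92], [-0.51, 0.81, -0.33], [-0.1, 0.14, -1.67], [-1.44, 0.5, -1.58]]
jaw 286 [-26.8 -21.9 -17. ] [-11.3   0.3  11.7]
stop 1188 [-49.6   9.3  23.3] [-19.3   1.5  20.1]
cap 718 212.11430748905082 ((-0.06067085266113281, 0.3034524917602539), (54.617401123046875, 24.371448516845703), 0.5160398483276367)
cap 3484 223.11459176752714 ((-0.1686553955078125, -1.6015911102294922), (28.680265426635742, 88.54283905029297), 89.9406509399414)
 -20  40  41  41  40  41  41  41  40  41  50  51  50  50  50  50  50  53  53  52  52  52  52  40  41  40  37  36
 -15  40  40  40  41  --  --  --  41  40  41  41  40  40  41  40  41  53  53  52  52  52  52  41  40  41  37  36
 -10  52  51  51  51  51  67  66  66  45  41  40  40  40  40  41  41  52  53  53  52  52  52  40  41  40  37  36
  -5  51  51  51  51  53  66  66  67  47  40  40  40  41  40  40  40  52  52  53  52  52  52  40  41  40  37  36
   0  40  40  41  40  65  66  66  66  45  40  41  40  40  41  41  41  52  53  52  52  52  52  41  40  41  37  36
   5  52  52  51  52  65  66  67  66  42  40  40  40  40  40  40  40  52  52  52  52  53  52  40  41  40  36  36
  10  41  41  40  41  41  63  60  60  41  41  41  41  41  40  41  41  52  53  52  52  52  52  40  40  40  36  36
  15  40  40  40  41  40  41  40  40  40  41  41  41  41  40  41  41  52  52  52  53  52  53  40  40  40  37  37
  20  40  40  40  40  40  40  40  40  45  50  50  50  50  50  50  47  45  44  45  45  45  41  40  40  41  36  36
```

View pics/w5.png

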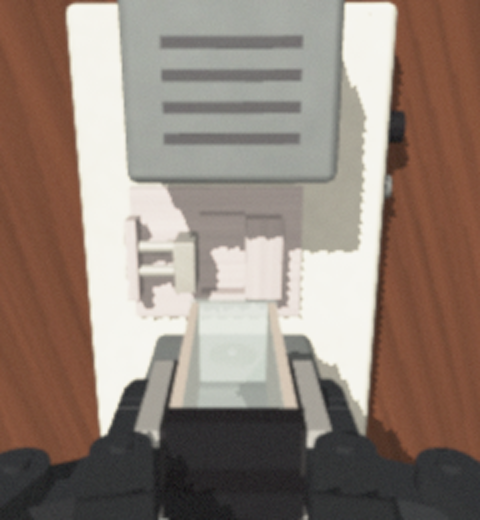

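Depth from the new view agrees: stop face at about +6, jaw face at about −17, so offset about −8.2 mm. The cell hangs straight with its clear face towards the lamp. I'll lower it so the underside is about 17 mm above the floor, on the stop side of the jaw.

>>> {"api": "carry_out", "payload": {"targets": [[2,0.5,20,0,0,0],[2,0.5,40,0,0,0],[2,0.5,55,0,0,0],[2,0.5,68,0,0,0],[2,0.5,76,0,0,0],[2,0.5,82,0,0,0],[2,0.5,82,0,0,0],[2,0.5,82,0,0,0],[2,0.5,82,0,0,0]]}}

```text
time: 9.25
position: [0.5302, 0.1271, 0.0959]
orientation: [[0.299, 0.954, 0.001], [0.954, -0.299, 0.0], [0.001, 0.001, -1.0]]
wrist_force: [0.7, 0.3, -1.8]
grip_width: 0.0277
```

```bash
python3 - <<'E'
from h import *
s=ctrl.sense(); print(s["time"],bay(s),s["wrist_force"],s["moment"])
p=vision.camera("wrist"); save(p,"w6",(200,60,440,320),2)
X,Y,Z,ok=cloud(p); m=ok&(abs(X)<40)&(abs(Y)<40)
for lo,hi in((131,136),(138,145)):
    k=m&(Z>lo)&(Z<hi)&(abs(X)<13)
    print(lo,k.sum(),np.median(Z[k]) if k.sum() else "",np.percentile(Y[k],[2,50,98]).round(1) if k.sum() else "")
s=ctrl.sense(); print(bay(s),s["wrist_force"],s["moment"])
E
```

```text
9.25 [4.000e-01 5.900e-01 9.589e+01 2.000e-02] [ 0.73100563  0.25201916 -1.75189579] [-0.01738944  0.02130027 -0.02277168]
131 2181 135.10423120031652 [-13.    8.3  15. ]
138 1358 142.81406571536252 [-2.3  2.6  4.3]
[4.200e-01 5.900e-01 9.587e+01 2.000e-02] [-0.81689998 -0.28698589 -0.62446408] [0.02164978 0.0180643  0.00699387]
```

View pics/w6.png

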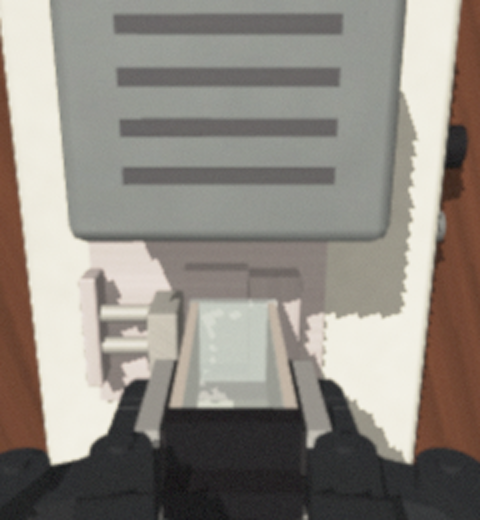

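The underside is about 18.5 mm above the floor and the jaw is still clear of the cell. Now I'll feel for the jaw in −X.

>>> {"api": "carry_out", "payload": {"targets": [[-0.7,-1,0,0,0,0],[-0.7,-2,0,0,0,0],[-0.7,-2,0,0,0,0],[-0.7,-2,0,0,0,0]]}}

```text
time: 9.7
position: [0.5277, 0.127, 0.0953]
orientation: [[0.299, 0.954, 0.0], [0.954, -0.299, 0.0], [0.0, 0.0, -1.0]]
wrist_force: [-0.1, -0.0, -1.1]
grip_width: 0.0274
```

>>> {"api": "carry_out", "payload": {"targets": [[0,-0.5,0,0,0,0],[0,-1,0,0,0,0],[0,-1,0,0,0,0]]}}

```text
time: 10.0
position: [0.5267, 0.1273, 0.0952]
orientation: [[0.299, 0.954, -0.0], [0.954, -0.299, -0.0], [-0.0, -0.0, -1.0]]
wrist_force: [-0.2, -0.2, -1.1]
grip_width: 0.0277
```

>>> {"api": "carry_out", "payload": {"targets": [[0,-0.5,0,0,0,0],[0,-1,0,0,0,0],[0,-1,0,0,0,0]]}}

```text
time: 10.3
position: [0.5263, 0.1275, 0.0952]
orientation: [[0.299, 0.954, 0.001], [0.954, -0.299, -0.0], [0.0, 0.001, -1.0]]
wrist_force: [3.5, -1.1, -3.6]
grip_width: 0.028
```

>>> {"api": "carry_out", "payload": {"targets": [[0,-0.5,0,0,0,0],[0,-1,0,0,0,0],[0,-1,0,0,0,0]]}}

```text
time: 10.6
position: [0.525, 0.1278, 0.0952]
orientation: [[0.299, 0.954, 0.0], [0.954, -0.299, -0.0], [0.0, 0.0, -1.0]]
wrist_force: [4.6, -1.6, -3.7]
grip_width: 0.0277
```

```bash
python3 - <<'E'
from h import *
s=ctrl.sense(); print(s["time"],bay(s),s["wrist_force"],s["moment"],s["orientation"].round(3).tolist())
E
```

```text
10.6 [-4.740e+00 -3.000e-01  9.522e+01  1.000e-02] [ 4.59081423 -1.63822443 -3.70692725] [-0.26091001 -1.13326116  0.01746644] [[0.299, 0.954, 0.0], [0.954, -0.299, -0.0], [0.0, 0.0, -1.0]]
```

>>> {"api": "carry_out", "payload": {"targets": [[0,-0.7,0,0,0,0],[0,-1.5,0,0,0,0],[0,-2.2,0,0,0,0],[0,-3,0,0,0,0],[0,-3,0,0,0,0],[0,-3,0,0,0,0]]}}

```text
time: 11.2
position: [0.5224, 0.1287, 0.0952]
orientation: [[0.299, 0.954, 0.001], [0.954, -0.299, -0.0], [0.0, 0.001, -1.0]]
wrist_force: [5.5, -2.6, -4.4]
grip_width: 0.0272
```

>>> {"api": "carry_out", "payload": {"targets": [[0,-0.7,0,0,0,0],[0,-1.5,0,0,0,0],[0,-1.5,0,0,0,0],[0,-1.5,0,0,0,0]]}}

```text
time: 11.6
position: [0.5211, 0.1291, 0.0952]
orientation: [[0.299, 0.954, 0.001], [0.954, -0.299, -0.0], [0.0, 0.001, -1.0]]
wrist_force: [6.5, -1.9, -5.4]
grip_width: 0.0272
```

```bash
python3 - <<'E'
from h import *
s=ctrl.sense(); print(s["time"],bay(s),s["wrist_force"],s["moment"])
p=vision.camera("wrist"); save(p,"w7",(230,160,410,280),4)
X,Y,Z,ok=cloud(p); m=ok&(abs(X)<50)&(abs(Y)<40)
for yy in (3,6,9,12,15):
    r=[]
    for xx in np.arange(-40,30,2):
        k=m&(abs(X-xx)<1)&(abs(Y-yy)<2)&(Z<75); r.append("%2d"%np.median(Z[k]) if k.sum() else "--")
    print(yy," ".join(r))
k=m&(Z>63.5)&(Z<68.5)&(X<0)&(Y>0); print("jaw",np.percentile(X[k],[2,50,98]).round(1))
E
```

```text
11.6 [-8.810e+00 -2.800e-01  9.522e+01  1.000e-02] [ 6.53842402 -1.88801177 -5.38722013] [-0.46776097 -1.73564303  0.0128918 ]
3 52 51 51 52 66 66 67 66 66 -- -- -- -- -- -- -- -- -- -- -- -- -- -- -- 52 53 52 53 52 52 52 52 52 40 40
6 52 51 51 51 67 66 66 66 66 40 40 40 40 40 41 40 40 40 40 41 41 40 41 53 52 52 52 53 52 52 53 52 52 41 40
9 41 45 41 41 66 66 66 66 66 41 40 40 40 41 40 40 41 40 40 41 40 40 41 44 52 52 52 52 52 52 52 52 51 40 40
12 40 40 40 41 51 56 55 54 54 61 63 62 62 62 63 63 63 63 61 63 62 63 62 51 52 52 52 52 52 52 52 52 52 41 40
15 40 40 40 41 40 40 40 40 40 61 62 62 66 66 67 66 66 66 65 66 66 65 67 52 52 52 52 52 52 52 52 52 52 40 41
jaw [-31.9 -26.3  -1.9]
```

View pics/w7.png

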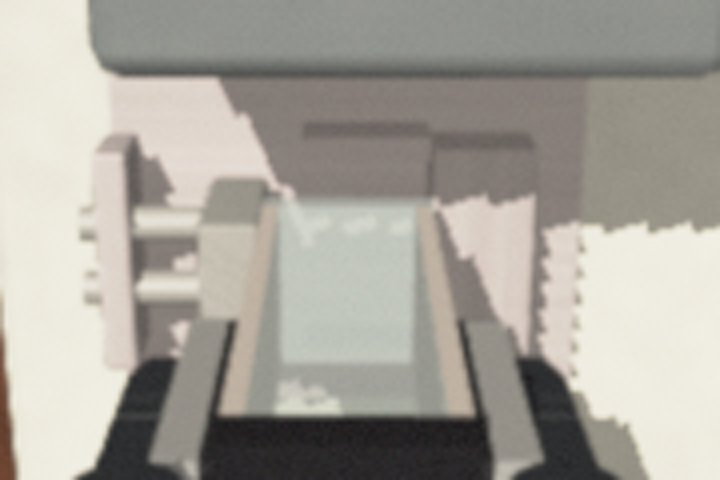

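>>> {"api": "carry_out", "payload": {"targets": [[0,-0.5,0,0,0,0],[0,-0.9,0,0,0,0],[0,-0.9,0,0,0,0],[0,-0.9,0,0,0,0]]}}

```text
time: 12.05
position: [0.5204, 0.1293, 0.0952]
orientation: [[0.299, 0.954, 0.001], [0.954, -0.299, -0.0], [0.0, 0.002, -1.0]]
wrist_force: [8.2, -1.7, -5.0]
grip_width: 0.0273
```

>>> {"api": "carry_out", "payload": {"targets": [[0,0,1,0,0,0],[0,0,2,0,0,0],[0,0,3,0,0,0],[0,0,4,0,0,0],[0,0,5,0,0,0],[0,0,5,0,0,0]]}}

```text
time: 12.65
position: [0.5209, 0.1294, 0.0913]
orientation: [[0.299, 0.954, 0.003], [0.954, -0.299, 0.0], [0.001, 0.003, -1.0]]
wrist_force: [7.3, -2.5, 0.8]
grip_width: 0.0275
```

>>> {"api": "carry_out", "payload": {"targets": [[0,0,0.7,0,0,0],[0,0,1.4,0,0,0],[0,0,2,0,0,0],[0,0,2,0,0,0]]}}

```text
time: 13.05
position: [0.521, 0.1295, 0.0894]
orientation: [[0.299, 0.954, 0.003], [0.954, -0.299, 0.0], [0.001, 0.003, -1.0]]
wrist_force: [7.2, -3.2, 1.6]
grip_width: 0.0277
```

>>> {"api": "carry_out", "payload": {"targets": [[0,0,0.7,0,0,0],[0,0,1.4,0,0,0],[0,0,2,0,0,0],[0,0,2,0,0,0]]}}

```text
time: 13.45
position: [0.521, 0.1295, 0.0874]
orientation: [[0.299, 0.954, 0.003], [0.954, -0.299, 0.0], [0.001, 0.003, -1.0]]
wrist_force: [7.3, -2.6, 1.3]
grip_width: 0.0276
```

>>> {"api": "carry_out", "payload": {"targets": [[0,-0.5,0.5,0,0,0],[0,-0.5,1,0,0,0],[0,-0.5,2,0,0,0],[0,-0.5,2,0,0,0]]}}

```text
time: 13.85
position: [0.5206, 0.1296, 0.0855]
orientation: [[0.299, 0.954, 0.004], [0.954, -0.299, 0.0], [0.001, 0.003, -1.0]]
wrist_force: [7.2, -2.0, 1.7]
grip_width: 0.0274
```

>>> {"api": "carry_out", "payload": {"targets": [[0,0,0.7,0,0,0],[0,0,1.4,0,0,0],[0,0,2,0,0,0],[0,0,2,0,0,0]]}}

```text
time: 14.25
position: [0.5206, 0.1296, 0.0835]
orientation: [[0.299, 0.954, 0.004], [0.954, -0.299, 0.0], [0.001, 0.003, -1.0]]
wrist_force: [7.2, -1.1, 1.5]
grip_width: 0.0273
```

>>> {"api": "carry_out", "payload": {"targets": [[0,0,0.7,0,0,0],[0,0,1.4,0,0,0],[0,0,2,0,0,0],[0,0,2,0,0,0]]}}

```text
time: 14.65
position: [0.5206, 0.1296, 0.0815]
orientation: [[0.299, 0.954, 0.004], [0.954, -0.299, 0.0], [0.001, 0.003, -1.0]]
wrist_force: [7.5, -3.1, 2.1]
grip_width: 0.0277
```

```bash
python3 - <<'E'
from h import *
s=ctrl.sense(); print(s["time"],bay(s),s["wrist_force"],s["moment"])
p=vision.camera("wrist")
X,Y,Z,ok=cloud(p); m=ok&(abs(X+9)<12)&(abs(Y)<20)
h,e=np.histogram(Z[m],bins=np.arange(110,150,1)); print([(int(a),int(b)) for a,b in zip(e,h) if b>60])
E
```

```text
14.65 [-9.46  0.1  81.5   0.  ] [ 7.52300153 -3.11871959  2.07120452] [-0.50250377 -1.61028029  0.10554858]
[(110, 66), (112, 63), (113, 67), (114, 70), (115, 75), (116, 69), (117, 66), (118, 78), (119, 202), (120, 1086), (121, 728), (122, 119), (123, 89), (124, 87), (125, 102), (126, 90), (127, 123), (128, 519), (129, 289)]
```

Cap top is at 120.8 mm, so the underside is about 4 mm above the floor. I'll go down gently until it touches.

>>> {"api": "carry_out", "payload": {"targets": [[0,0,0.7,0,0,0],[0,0,1.4,0,0,0],[0,0,2,0,0,0],[0,0,2.5,0,0,0],[0,0,2.5,0,0,0]]}}

```text
time: 15.2
position: [0.5206, 0.1296, 0.079]
orientation: [[0.299, 0.954, 0.004], [0.954, -0.299, 0.0], [0.001, 0.003, -1.0]]
wrist_force: [6.6, -2.0, 1.7]
grip_width: 0.0277
```

>>> {"api": "carry_out", "payload": {"targets": [[0,0,0.5,0,0,0],[0,0,1,0,0,0],[0,0,1,0,0,0]]}}

```text
time: 15.5
position: [0.5206, 0.1296, 0.078]
orientation: [[0.299, 0.954, 0.004], [0.954, -0.299, 0.0], [0.001, 0.003, -1.0]]
wrist_force: [7.5, -1.1, 2.6]
grip_width: 0.0273
```

>>> {"api": "carry_out", "payload": {"targets": [[0,0,0.5,0,0,0],[0,0,0.5,0,0,0]]}}

```text
time: 15.7
position: [0.5206, 0.1297, 0.0776]
orientation: [[0.299, 0.954, 0.004], [0.954, -0.299, 0.0], [0.001, 0.003, -1.0]]
wrist_force: [6.6, -1.9, 2.6]
grip_width: 0.0273
```

>>> {"api": "carry_out", "payload": {"targets": [[0,0,0.5,0,0,0],[0,0,0.5,0,0,0]]}}

```text
time: 15.9
position: [0.5207, 0.1297, 0.0774]
orientation: [[0.299, 0.954, 0.004], [0.954, -0.299, 0.0], [0.001, 0.004, -1.0]]
wrist_force: [6.7, -3.2, 5.1]
grip_width: 0.0274
```

>>> {"api": "carry_out", "payload": {"targets": [[0,0,0.5,0,0,0],[0,0,0.5,0,0,0]]}}

```text
time: 16.1
position: [0.5207, 0.1297, 0.0774]
orientation: [[0.299, 0.954, 0.004], [0.954, -0.299, 0.0], [0.002, 0.004, -1.0]]
wrist_force: [4.4, -2.5, 8.3]
grip_width: 0.0273
```

The cell touches the floor at TCP z 77.4 mm, as predicted, with about 8 N. I'll ease off, slide it back to the stop and let go.

>>> {"api": "carry_out", "payload": {"targets": [[0,0.4,-0.6,0,0,0],[0,0.8,-0.6,0,0,0],[0,1,-0.6,0,0,0],[0,1,-0.6,0,0,0],[0,1,-0.6,0,0,0]]}}

```text
time: 16.6
position: [0.5213, 0.1295, 0.0774]
orientation: [[0.299, 0.954, 0.003], [0.954, -0.299, 0.0], [0.001, 0.003, -1.0]]
wrist_force: [5.5, -1.3, 5.2]
grip_width: 0.0274
```

>>> {"api": "carry_out", "payload": {"targets": [[0,0,0,0,0,0],[0,0,0,0,0,0],[0,0,0,0,0,0],[0,0,0,0,0,0],[0,0,0,0,0,0],[0,0,0,0,0,0],[0,0,0,0,0,0],[0,0,0,0,0,0]], "hand": 0.6}}

```text
time: 17.4
position: [0.5201, 0.1293, 0.0757]
orientation: [[0.299, 0.954, -0.0], [0.954, -0.299, -0.0], [-0.0, -0.0, -1.0]]
wrist_force: [-1.2, 1.5, -0.4]
grip_width: 0.0681
```

```bash
python3 - <<'E'
from h import *
s=ctrl.sense(); print(s["time"],bay(s),s["wrist_force"],s["moment"],s["grip_width"])
p=vision.camera("wrist"); save(p,"w8",(200,130,440,330),3)
X,Y,Z,ok=cloud(p); m=ok&(abs(X+9)<19)&(abs(Y)<20)
for lo,hi in((112,118.5),(120.5,128)):
    k=m&(Z>lo)&(Z<hi); print(k.sum(),np.median(Z[k]).round(1),cv2.minAreaRect(np.stack([X[k],Y[k]],1).astype(np.float32)))
k=ok&(Z>63.5)&(Z<68.5)&(X<-15)&(X>-40)&(abs(Y)<13); print("jaw",k.sum(),np.percentile(X[k],[2,50,98]).round(1))
E
```

```text
17.4 [-9.810e+00 -3.200e-01  7.575e+01  2.000e-02] [-1.18820716  1.50983606 -0.38171117] [-0.0471365  -0.04763681  0.02194127] 0.06807446829921193
2723 116.8 ((-8.318943977355957, 0.0996561050415039), (28.24274444580078, 29.792430877685547), 0.3393096327781677)
1471 124.5 ((-8.343764305114746, 0.1380937099456787), (7.818267345428467, 28.204500198364258), 89.8404312133789)
jaw 497 [-31.8 -28.2 -23.1]
```

View pics/w8.png

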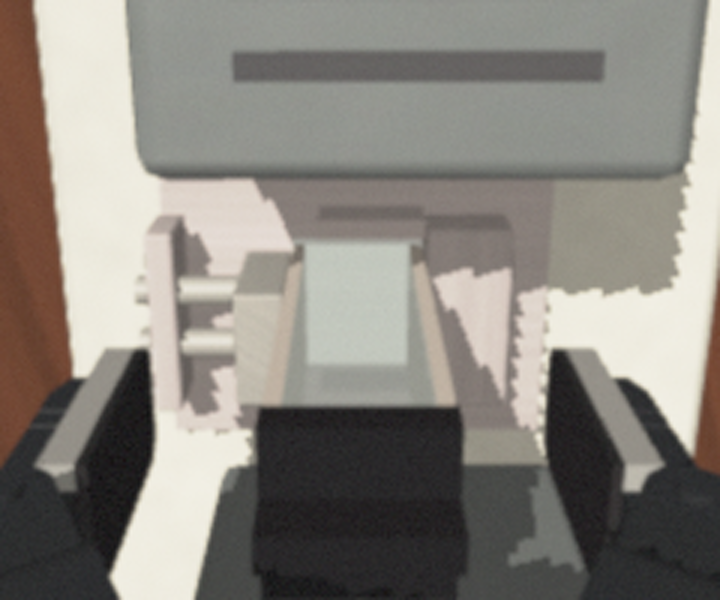

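Released and seated: cap at X −8.3, Y 0.1, yaw 0.3°, top at 116.8 mm. I'll back straight up and check once more.

>>> {"api": "carry_out", "payload": {"targets": [[0,0,-15,0,0,0],[0,0,-35,0,0,0],[0,0,-65,0,0,0],[0,0,-100,0,0,0],[0,0,-140,0,0,0],[0,0,-160,0,0,0],[0,0,-160,0,0,0],[0,0,-160,0,0,0]]}}

```text
time: 18.25
position: [0.5203, 0.1294, 0.2364]
orientation: [[0.299, 0.954, 0.001], [0.954, -0.299, 0.0], [0.001, 0.001, -1.0]]
wrist_force: [0.5, -0.1, -0.7]
grip_width: 0.0684
```

```bash
python3 - <<'E'
from h import *
s=ctrl.sense(); print(s["time"],bay(s),s["wrist_force"])
p=vision.camera("wrist")
X,Y,Z,ok=cloud(p); m=ok&(abs(X+9)<19)&(abs(Y)<20)
for lo,hi in((112,118.5),(120.5,128)):
    k=m&(Z>lo)&(Z<hi)
    if k.sum(): 
        A=np.c_[X[k],Y[k],np.ones(k.sum())]; c=np.linalg.lstsq(A,Z[k],rcond=None)[0]
        print(k.sum(),np.median(Z[k]).round(1),"tilt",c[:2].round(3),cv2.minAreaRect(np.stack([X[k],Y[k]],1).astype(np.float32)))
k=ok&(Z>63.5)&(Z<68.5)&(X<-15)&(X>-40)&(abs(Y)<13); print("jaw",k.sum(),np.percentile(X[k],[2,50,98]).round(1))
p=vision.camera("top")
for t in("jar","stain_bottle","marble_weight","cassette"):
    r=finder.mark_of(t,p)
    if r: print(t,w(p,r[0]["position"]).round(3))
ctrl.sign_off()
E
```

```text
18.25 [-9.6700e+00 -2.1000e-01  2.3644e+02  2.0000e-02] [ 0.5389843  -0.13021624 -0.68550725]
631 116.9 tilt [-0.002 -0.015] ((-8.396831512451172, 0.3341960906982422), (27.71562385559082, 27.741825103759766), 0.3679681420326233)
229 124.6 tilt [-0.002 -0.251] ((-8.354240417480469, -0.01554107666015625), (26.82293128967285, 6.286815166473389), 0.03668120875954628)
jaw 148 [-31.9 -28.4 -23.9]
marble_weight [ 0.643 -0.14  -0.   ]
cassette [ 0.494 -0.273 -0.   ]
the job is handed in; nothing more can be done
```

The cell is in the photometer's holder, standing on the floor and clamped between the jaw and the stop block, and the job is handed in at about 18 s of the 64 s allowed. No verdict was reported.

**What I did:** I picked the small white capped cell and gripped it by its ribbed faces. With its underside about 18 mm above the floor, I pressed the jaw open roughly 6 mm. I then lowered it until it touched the floor, slid it back to the stop and let go. The highest wrist force I read was about 10 N.

**Last checks:**

| Check | Measured | Judged limit |
|---|---|---|
| Position along the clamping direction | −8.4 mm, matching the slide offset I measured (about −8.2 mm) | ±11.5 mm |
| Position along the light path | between 0 and 0.3 mm | ±4.5 mm |
| Turn about vertical | within 0.4° | 3.4° (0.06 rad) |
| Tilt of the cap | about 0.015 rad | 0.06 rad |
| Height of the cell's top | 116.9 mm, about 0.9 mm above the ideal 116 mm; the camera read about 0.8 mm high earlier | ±2.5 mm |
| Jaw opening | about 5 mm, from how far its visible edges moved | 3.8 to 6.2 mm |

- **Gripper:** it is well clear of the instrument, with no contact force showing.
- **Marble weight:** it read 6 mm from its first position, within finder noise and under the 15 mm limit.
- **Cassette:** it read 3 mm from its first position.
- **Jar and bottle:** the finder did not report either one in the last picture, so I did not re-check them. The arm never went near them.

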